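# Hold a marked batten on the sawing board for the saw cut

## Task

A packer for levelling the washing machine is to be sawn from the dark hardwood batten. Flip the sawing board's length stop fully down, then bring the batten to the board, standing on its narrow side as it stands now, with the pale cut line at the saw slot and its uncrossed end at the stop, and push it firmly home against the fence, the stop and the board's bed all at once, square to the fence. The program finishes while the gripper is still holding the batten there with that one slanting push (forwards, sideways and down), ready for a colleague to saw; do not let go, and leave the other things where they are.

Things in the scene. Friction and masses are not known exactly. Their poses are not given: they have to be found in the camera images.
- saw_board: Sawing board fixed to the worktop by four black suction feet. Plywood bed 190 (x) x 240 (y) x 18 mm, its top 26 mm above the worktop. Origin: on the worktop under the bed's centre. +x points away from the robot to the fence, +y along the fence to the stop, z up.
- bed: The plywood bed itself; same origin and axes as saw_board. Friction of the batten on bed, fence and stop is about 0.6 (0.48 to 0.72): once it bears hard on one face, friction there carries part of a push meant for another face, so go to fence and stop first, then press down as well.
- fence: Brown wooden fence on the bed, 26 mm thick, 20 mm high above the bed (top 46 mm above the worktop), 240 mm long; its front face, towards the robot, lies at x = +45 mm. Same origin and axes as saw_board. A 4 mm saw slot cuts through it at y = -55 mm. Behind it the bed goes on to x = +95 mm.
- slot (a point): Centre of the saw slot at the foot of the fence's front face, on the bed's top: (45, -55, 26) mm of saw_board; axes as saw_board.
- corner (a point): Corner where bed top, fence front face and the lowered stop's working face meet: (45, 74, 26) mm of saw_board; axes as saw_board: x into the fence, y into the stop, z up. The batten is home when its back, its uncrossed end and its underside meet here: origin at (-15, -80, 0) mm of this frame, axes parallel.
- stop (a joint): Flip stop: blue arm 48 mm long, 22 mm wide, hinged on top of the fence, axis along the board's y. 0 = fully down (block in front of the fence, 3 mm over the bed); grows as it swings up and back, to 2.0 rad; starts at 1.7 to 2.0 (up, leaning back). Friction hinge, 0.035 N m (about 1 N at the tip): it may stay where it is left.
- stop_hinge (a point): Centre of the stop's hinge: (58, 85, 55) mm of saw_board; axes as saw_board.
- stop_block: Blue block on the arm: its origin lies on the hinge axis and its axes turn with the arm (parallel to the board's when down). Down, it fills x = 11 to 41 mm, y = 74 to 96 mm, z = 29 to 62 mm of saw_board; its face at y = 74 mm stops the batten.
- stop_pad (a point): Centre of the red thumb pad, 12 x 18 mm, on the arm's outer side, 41 mm from the hinge: on top (64.5 mm above the worktop) when the stop is down; it looks back, away from the robot, when it is up. Arm tip is 6 mm beyond it.
- batten: Loose dark hardwood batten, 30 (x) x 160 (y) x 48 (z) mm, about 0.17 kg (30% more or less). Origin: centre of its underside. The -y end is waste, crossed with two pale strokes on top; the +y end is uncrossed and goes to the stop. Grip it across x, fingertips at least 24 mm above its underside to pass over the 20 mm fence. Starts left or right of the board.
- cut_line (a point): Pale cut line on the batten, on its top at (0, -49, 48) mm of the batten; it also runs down both sides. 129 mm from the uncrossed end.
- small_tin: Bystander: red and white tin, 57 mm wide, 72 mm high, origin under its centre; on the side of the board where the batten is not.
- tape_roll: Bystander: grey roll of tape, 106 mm wide, 48 mm high, origin under its centre.
- marker: Bystander: white and green marker pen, 135 mm long, origin under its centre.
There are look-alikes about, which are no part of the job. Leave any turquoise look-alike of the batten alone.

How it is judged:
On the way, in this order (a step that is already met when the one before it is completed fails the run):
1. the length stop is flipped fully down (value of joint stop below 0.06 rad), for 0.2 s.
2. the batten is home in the corner and pressed against fence, stop and bed together by the fingers (value of joint stop below 0.06 rad and x of batten in the frame of corner between -0.018 and -0.012 m and z of batten in the frame of corner between -0.003 and 0.003 m and y of cut_line in the frame of slot between -0.003 and 0.003 m and angle between the y axis of batten and the y axis of saw_board, either way round below 0.03 rad and angle between the z axis of batten and the z axis of saw_board, either way round below 0.04 rad and contact force between batten and bed above 5 N and contact force between batten and fence above 2 N and contact force between batten and stop_block above 1 N and contact force between the fingers and batten above 2 N), for 0.3 s.
At the end, for the whole second after the job is handed in: Held through the last second: stop under 0.06 rad; batten at rest on the bed, to the fence and cut line to the slot each within 3 mm, square within 0.03 rad; pressing on bed over 5 N, fence over 2 N, stop over 1 N; fingers on it; no bystander moved over 3 cm (all of step 2 and linear speed of batten below 0.01 m/s); the arm keeps its last pose, push and grip.
It fails at once if a bystander (small tin) is pushed more than 3 cm (distance of small_tin from where it was at the start of the episode above 0.03 m).
It fails at once if a bystander (tape roll) is pushed more than 3 cm (distance of tape_roll from where it was at the start of the episode above 0.03 m).
It fails at once if a bystander (marker) is pushed more than 3 cm (distance of marker from where it was at the start of the episode above 0.03 m).
It also fails if it takes over 61 s, if anything falls off the work surface, if the arm or the gripper's body presses on something with over 40 N, if the wrist force passes 120 N, or if a joint passes its speed limit or range.

## Robot

A 6-joint arm with a two-finger parallel gripper is mounted at the origin on a cart in front of the work surface, level with it; the furniture and walls round the work are solid. World frame = base frame: x ahead of the robot, y to its left, z up, the work surface at z = 0. Lengths are in m, angles in rad, forces in N, time in s.
With the tool pointing down it reaches from about 0.35 to 0.775 m from the base axis. Payload 5.5 kg.
Tool frame: the origin (TCP) lies at the very end of the fingers, on their centre line; the grasp point (between the pads) lies 19 mm behind it; z points along the fingers, y is the line along which they close (so a half turn about z gives the same grasp; the last joint's range is limited). The gripper opens to 85 mm and grips with 20 to 120 N. Pads are 22 mm wide; open, the fingers measure 114 mm over their backs; the gripper's body (76 mm by 85 mm) begins 54 mm behind the grasp point. The pads swing forward as they close: fully open they stand 13 mm farther back than shut.
Start: joints at [-1.417, 0.313, 0.046, 1.304, 0, 1.431], TCP at [0.167, -0.55, 0.231] pointing down, gripper open.
Joint ranges: [-2.76, 2.76], [-0.86, 1.69], [-1.03, 1.26], [-2.2, 2.34], [-1.47, 1.5], [-3.14, 3.14]. Speed limits (rad/s): [2.57, 2.57, 3.14, 3.14, 3.14, 3.14].

## Interface

Orientations are given as a unit quaternion [w, x, y, z].
In Python, from bench import arm gives the robot as it stands.
- The arm moves only by the tool send_rows, never from a script. Its argument "rows" is a list of rows, each a list of 7 numbers: the turn, a rotation vector about the tool's x, y, z in rad, then the shift along the tool's x, y, z in mm, then the opening in per cent of the stroke, from 0 (shut) to 100 (fully open). A call has exactly 10 rows; each row shifts and turns the commanded pose from where the row before left it, along the tool's axes as they then stand; what a row does not reach is not made up. A row lasts 1/12 s, in which the tool goes at most 41.7 mm and 7.16 degrees, less where a joint would pass 70% of its speed; a pose out of reach is approached as far as the arm can. A call with a gripper value outside its range is refused whole. The fingers move at their own pace and stop on an object; "squeeze" is the grip in N (left out, the last holds). Time passes only in rows, so rows that do not move let the fingers close, or fill a call up. It gives the time, the measured TCP pose, the force, the opening and the grip force at its end, in the units of the state.
- arm.read_state(): the state, without advancing time (a new reading comes with each control period).
- arm.get_image(name): name is "scene" or "top" or "wrist"; returns a dict with "frame" (420x560x3 uint8, blue, green, red), "fx", "fy", "cx", "cy" (pixels), "R" (3x3) and "t" (3): a world point X has camera coordinates R X + t. Camera axes: x right, y down, z forward; pixel columns grow to the right and rows downward; lengths in m; the calibration is good to about 2 mm. The wrist camera is an equidistant fisheye: a pixel r from the principal point sees the ray r / f radians off the axis. A picture is of the moment at which its call begins. There is no depth.
- arm.close_job(): hands the job in; it is judged then, once.
The state is a dict: "time": time; "joint_positions": joint angles; "qd": joint speeds; "effort": joint torques, N m; "eef_pos": TCP position; "tool_rot": TCP orientation; "wrist_force": force on the tool from outside, world axes, zero at the start; "torque": the same for the moment, N m; "finger_gap": finger opening in m; "grip_force": force on a finger pad.
Only numpy, scipy, OpenCV 4.12 (cv2) and the standard library are available. Lean on these libraries where they do the work, as an engineer would, in place of code of your own. Each camera call takes 0.05 s, during which the arm holds its last target. There are 200 camera calls.

## Working session

There is one attempt and no reset: what is moved stays moved. The work goes in short steps, Python scripts to look and compute and a tool call to move; the robot and the scene stay as the last step left them, time stands still between calls to the robot, and variables do not carry over. Pictures are saved under pics/ and viewed, at most 10 in all, crops included, and the job is handed in when it is done.

Besides the shell and the picture viewer there is one more tool, called in YAML: its name, and indented under it one key for each argument. send_rows: Moves the arm, as the interface text tells. Its arguments: {"type":"object","properties":{"rows":{"type":"array","items":{"type":"array","items":{"type":"number"}}},"squeeze":{"type":"number"}},"required":["rows"]}

```bash
ls; mkdir -p pics
python3 - <<'E'
from bench import arm
import cv2,numpy as np
s=arm.read_state(); print(s)
for n in("scene","top"):
    d=arm.get_image(n); cv2.imwrite(f"pics/{n}0.png",d["frame"]); np.savez(f"{n}0.npz",**d)
    print(n,d["fx"],d["cx"],d["cy"],np.round(-d["R"].T@d["t"],3),np.round(d["R"],3).tolist())
E
```

```text
pics
{'time': 0.0, 'joint_positions': array([-1.41659634e+00,  3.13978623e-01,  4.49843320e-02,  1.30360897e+00,
        1.49445292e-05,  1.43121519e+00]), 'qd': array([ 0.00047798,  0.00031576,  0.0001402 , -0.00081514, -0.00091563,
       -0.00049096]), 'effort': array([-7.02534453e-04, -4.80625248e+01,  2.98535049e+01,  1.93494104e-02,
       -1.42995582e-04, -1.26423160e-06]), 'eef_pos': array([ 0.16643086, -0.5498524 ,  0.23042346]), 'tool_rot': array([-9.03495023e-04,  9.89230563e-01,  1.46362827e-01,  8.68311387e-07]), 'wrist_force': array([ 0.30091839, -0.10939813,  0.05859762]), 'torque': array([-0.02429107,  0.00986673,  0.03335543]), 'grip_force': 0.0, 'finger_gap': 0.08530073095993286}
scene 449.7584885706386 273.2389282562249 210.51279310130232 [-0.238  0.747  0.606] [[-0.734, -0.68, 0.007], [-0.29, 0.304, -0.908], [0.615, -0.668, -0.42]]
top 402.27999132568084 280.61217748193405 216.62228574356652 [ 0.378 -0.125  1.172] [[0.018, -0.999, -0.04], [-0.984, -0.01, -0.18], [0.179, 0.043, -0.983]]
```

View pics/top0.png

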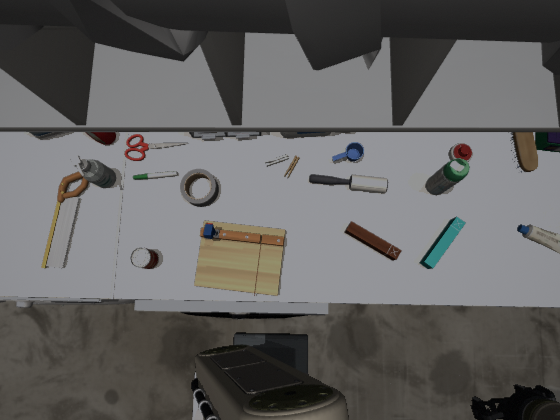

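View pics/scene0.png

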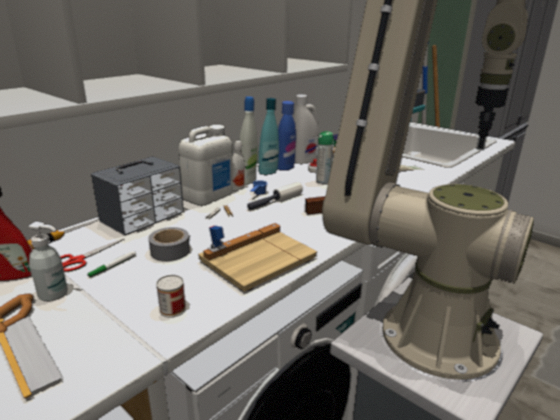

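```bash
cat > h.py <<'E'
import numpy as np,cv2
from scipy.spatial.transform import Rotation as Rn
def ray(d,px):
    px=np.atleast_2d(np.array(px,float)); x=(px[:,0]-d["cx"])/d["fx"]; y=(px[:,1]-d["cy"])/d["fy"]
    if d.get("fish",False):
        r=np.hypot(x,y)+1e-12; k=np.sin(r)/r; v=np.c_[x*k,y*k,np.cos(r)]
    else: v=np.c_[x,y,np.ones(len(x))]
    return -d["R"].T@d["t"], v@d["R"]
def onz(d,px,z):
    c,v=ray(d,px); return c+v*((z-c[2])/v[:,2])[:,None]
def proj(d,X):
    p=np.atleast_2d(X)@d["R"].T+d["t"]
    if d.get("fish",False):
        r=np.hypot(p[:,0],p[:,1]); k=np.arctan2(r,p[:,2])/(r+1e-12)
        u=p[:,:2]*k[:,None]
    else: u=p[:,:2]/p[:,2:]
    return u*[d["fx"],d["fy"]]+[d["cx"],d["cy"]]
def rot(s): w,x,y,z=s["tool_rot"]; return Rn.from_quat([x,y,z,w])
E
python3 - <<'E'
from h import *
d=dict(np.load("top0.npz")); f=d["frame"]
hsv=cv2.cvtColor(f,cv2.COLOR_BGR2HSV)
def blob(m,box):
    M=np.zeros_like(m); x0,y0,x1,y1=box; M[y0:y1,x0:x1]=m[y0:y1,x0:x1]
    c=max(cv2.findContours(M,0,cv2.CHAIN_APPROX_NONE)[0],key=cv2.contourArea); return c
bed=blob(cv2.inRange(hsv,(5,60,40),(35,255,255)),(180,200,300,310))
r=cv2.minAreaRect(bed); P=cv2.boxPoints(r); print("bed",P.tolist(),"\n",onz(d,P,.026).round(4).tolist())
dark=blob(cv2.inRange(hsv,(0,0,0),(179,255,110)),(335,210,410,270))
r=cv2.minAreaRect(dark); P=cv2.boxPoints(r); Q=onz(d,P,.048); print("bat",P.tolist(),"\n",Q.round(4).tolist(),Q.mean(0),[np.linalg.norm(Q[i]-Q[i-1]) for i in range(4)])
a=cv2.resize(f[205:305,185:295],None,fx=5,fy=5,interpolation=2);b=cv2.resize(f[215:265,338:408],None,fx=5,fy=5,interpolation=2)[:250,:350]
b=cv2.copyMakeBorder(b,0,a.shape[0]-b.shape[0],0,0,0); o=cv2.hconcat([a,b])[:,:800]
o=cv2.convertScaleAbs(o,alpha=1.5)
cv2.imwrite("pics/z.png",o)
E
```

```text
bed [[193.85365295410156, 286.3170471191406], [201.2073211669922, 220.13412475585938], [284.95123291015625, 229.43899536132812], [277.5975341796875, 295.6219177246094]] 
 [[0.3841, 0.1675, 0.026], [0.5747, 0.1566, 0.026], [0.55, -0.0883, 0.026], [0.3625, -0.0706, 0.026]]
bat [[343.3471374511719, 232.11915588378906], [350.3471374511719, 220.11915588378906], [401.5802917480469, 250.0051727294922], [394.5802917480469, 262.00518798828125]] 
 [[0.541, -0.2531, 0.048], [0.5754, -0.273, 0.048], [0.4929, -0.4128, 0.048], [0.4595, -0.3926, 0.048]] [ 0.51723509 -0.3328797   0.048     ] [np.float64(0.16156237985619423), np.float64(0.039774479870597845), np.float64(0.1623118137973991), np.float64(0.03905196493898965)]
```

View pics/z.png

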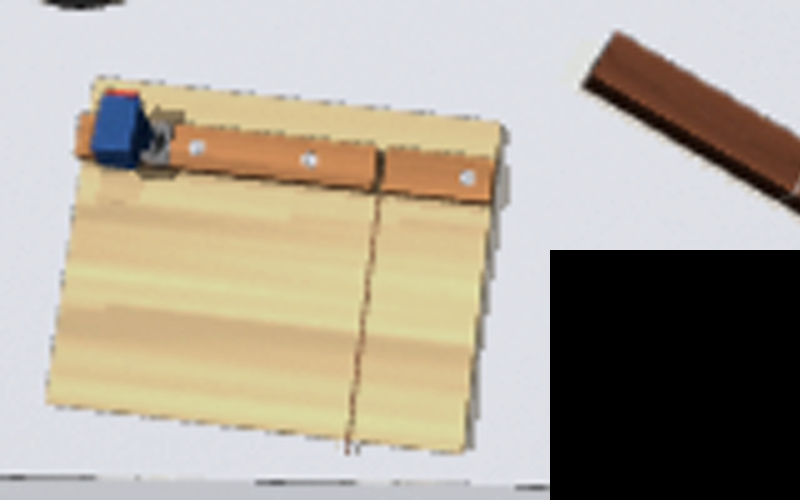

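```bash
cat >> h.py <<'E'
def fit2(L,W):
    "rigid 2D fit W = R L + t -> (t, yaw, residuals)"
    L=np.asarray(L,float);W=np.asarray(W,float)[:,:2];l=L-L.mean(0);w=W-W.mean(0)
    a=np.arctan2((l[:,0]*w[:,1]-l[:,1]*w[:,0]).sum(),(l*w).sum());R=np.array([[np.cos(a),-np.sin(a)],[np.sin(a),np.cos(a)]])
    t=W.mean(0)-R@L.mean(0);return t,a,W-(L@R.T+t)
def b2w(t,a,p): 
    R=np.array([[np.cos(a),-np.sin(a)],[np.sin(a),np.cos(a)]]);return R@np.asarray(p,float)+t
E
python3 - <<'E'
from h import *
d=dict(np.load("top0.npz"))
P=np.array([[47,402],[465,452],[502,124],[97,77]])/5+[185,205]-.4
W=onz(d,P,.026);t,a,r=fit2([[-.095,.12],[-.095,-.12],[.095,-.12],[.095,.12]],W)
print(t,a,(r*1e3).round(1).tolist())
for p in [(.12,.085),(.084,.085),(.058,.085),(.03,.085),(.017,.085),(.03,-.006)]: print(p,b2w(t,a,p).round(4))
s=(onz(d,np.array([[380,150]])/5+[184.6,204.6],.046));print("slot top",s, b2w(t,a,(.058,-.055)))
from bench import arm
f=arm.get_image("wrist");print(f["fx"],f["cx"],f["cy"],-f["R"].T@f["t"],f["R"].round(3).tolist())
E
```

```text
[0.46935295 0.03914733] -0.10045016904744788 [[1.0, -0.8], [1.5, 0.1], [-1.7, 1.3], [-0.7, -0.6]]
(0.12, 0.085) [0.5973 0.1117]
(0.084, 0.085) [0.5615 0.1153]
(0.058, 0.085) [0.5356 0.1179]
(0.03, 0.085) [0.5077 0.1207]
(0.017, 0.085) [0.4948 0.122 ]
(0.03, -0.006) [0.4986 0.0302]
slot top [[ 0.53149166 -0.0202099   0.046     ]] [ 0.52154511 -0.02139174]
325.19226210127806 281.71106198630906 205.80315112754698 [ 0.22972039 -0.53143903  0.37243103] [[0.289, -0.957, -0.001], [-0.924, -0.28, 0.261], [-0.251, -0.074, -0.965]]
```

```bash
cat >> h.py <<'E'
def plan(pos,yaw):
    from bench import arm
    s=arm.read_state();R=rot(s);T=Rn.from_euler("z",yaw)*Rn.from_euler("x",np.pi)
    print("t",round(s["time"],2),"pos",s["eef_pos"].round(4),"shift mm",(R.inv().apply(np.array(pos)-s["eef_pos"])*1e3).round(1),"turn",(R.inv()*T).as_rotvec().round(4),"F",s["wrist_force"].round(1),"gap",round(s["finger_gap"],4),"grip",s["grip_force"])
E
python3 -c "
from h import *;plan((.603,.111,.16),1.470)"
```

```text
t 0.15 pos [ 0.1664 -0.55    0.2306] shift mm [ 609.2 -506.1   71.4] turn [-1.1000e-03 -1.0000e-03 -1.1762e+00] F [-0.2  1.1  0.8] gap 0.0857 grip 0.0
```

send_rows:
  rows:
    - [0, 0, 0, 30.5, -25.3, 1, 0]
    - [0, 0, 0, 30.5, -25.3, 1, 0]
    - [0, 0, 0, 30.5, -25.3, 1, 0]
    - [0, 0, 0, 30.5, -25.3, 1, 0]
    - [0, 0, 0, 30.5, -25.3, 1, 0]
    - [0, 0, 0, 30.5, -25.3, 1, 0]
    - [0, 0, 0, 30.5, -25.3, 1, 0]
    - [0, 0, 0, 30.5, -25.3, 1, 0]
    - [0, 0, 0, 30.5, -25.3, 1, 0]
    - [0, 0, 0, 30.5, -25.3, 1, 0]

```text
time: 0.98
eef_pos: [0.3857, -0.2181, 0.2212]
tool_rot: [0.0, 0.989, 0.146, 0.0]
wrist_force: [0.8, -0.6, 0.8]
finger_gap: -0.0
grip_force: 0.0
```

send_rows:
  rows:
    - [0, 0, 0, 30.5, -25.3, 5, 0]
    - [0, 0, 0, 30.5, -25.3, 5, 0]
    - [0, 0, 0, 30.5, -25.3, 5, 0]
    - [0, 0, 0, 30.5, -25.3, 5, 0]
    - [0, 0, 0, 30.5, -25.3, 5, 0]
    - [0, 0, 0, 30.5, -25.3, 5, 0]
    - [0, 0, 0, 30.5, -25.3, 5, 0]
    - [0, 0, 0, 30.5, -25.3, 5, 0]
    - [0, 0, 0, 30.5, -25.3, 5, 0]
    - [0, 0, 0, 30.5, -25.3, 5, 0]

```text
time: 1.82
eef_pos: [0.6044, 0.1125, 0.1706]
tool_rot: [0.0, 0.989, 0.147, -0.0]
wrist_force: [0.5, -0.7, 1.2]
finger_gap: 0.0
grip_force: 0.0
```

send_rows:
  rows:
    - [0, 0, -0.1176, 0, 0, 0, 0]
    - [0, 0, -0.1176, 0, 0, 0, 0]
    - [0, 0, -0.1176, 0, 0, 0, 0]
    - [0, 0, -0.1176, 0, 0, 0, 0]
    - [0, 0, -0.1176, 0, 0, 0, 0]
    - [0, 0, -0.1176, 0, 0, 0, 0]
    - [0, 0, -0.1176, 0, 0, 0, 0]
    - [0, 0, -0.1176, 0, 0, 0, 0]
    - [0, 0, -0.1176, 0, 0, 0, 0]
    - [0, 0, -0.1176, 0, 0, 0, 0]

```text
time: 2.65
eef_pos: [0.6035, 0.1106, 0.1708]
tool_rot: [-0.0, 0.74, 0.673, -0.0]
wrist_force: [0.5, 0.5, -0.3]
finger_gap: -0.0002
grip_force: 0.0
```

Run:
```python
from h import *;plan((.603,.111,.082),1.470)
from bench import arm
d=arm.get_image("wrist");d["fish"]=True;np.savez("w1.npz",**d)
f=d["frame"].copy()
t,a=np.array([.4694,.0391]),-.1005
for p in [(-.095,.12,.026),(-.095,-.12,.026),(.095,-.12,.026),(.095,.12,.026),(.045,-.055,.026),(.058,.085,.055),(.045,.074,.026),(.045,-.12,.046)]:
    q=proj(d,np.r_[b2w(t,a,p[:2]),p[2]])[0];print(p,q.round(1));cv2.drawMarker(f,tuple(int(v) for v in q.round()),(255,0,255),0,8)
cv2.imwrite("pics/w1.png",cv2.resize(f,(800,600)))
```

```text
t 2.65 pos [0.6035 0.1106 0.1708] shift mm [ 0.4 -0.5 88.8] turn [-0.0009  0.0002  0.0056] F [ 0.5  0.5 -0.3] gap -0.0002 grip 0.0
(-0.095, 0.12, 0.026) [ 68.1 160.3]
(-0.095, -0.12, 0.026) [108.1 349.9]
(0.095, -0.12, 0.026) [254.  364.8]
(0.095, 0.12, 0.026) [246.7 153.7]
(0.045, -0.055, 0.026) [205.9 319.1]
(0.058, 0.085, 0.055) [200.  199.9]
(0.045, 0.074, 0.026) [194.7 203.6]
(0.045, -0.12, 0.046) [209. 374.]
```

View pics/w1.png

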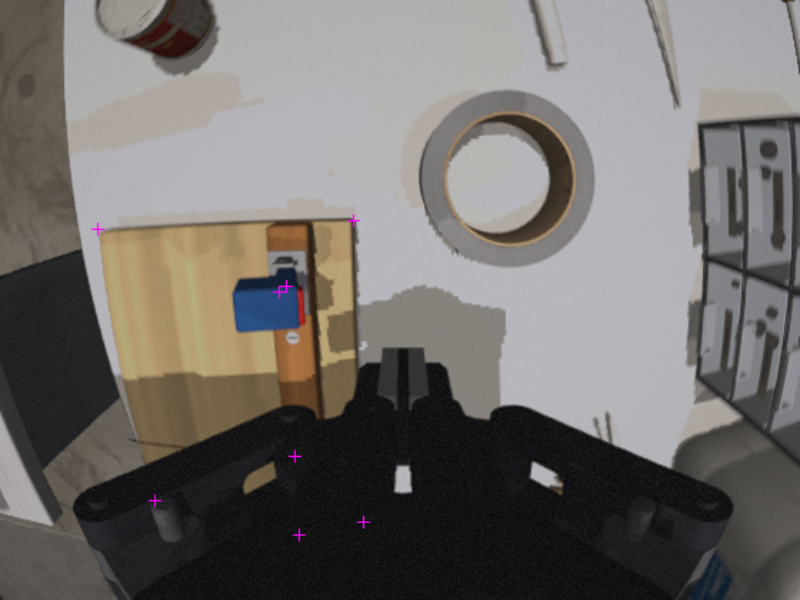

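send_rows:
  rows:
    - [0, 0, 0, 0, 0, 11, 0]
    - [0, 0, 0, 0, 0, 11, 0]
    - [0, 0, 0, 0, 0, 11, 0]
    - [0, 0, 0, 0, 0, 11, 0]
    - [0, 0, 0, 0, 0, 11, 0]
    - [0, 0, 0, 0, 0, 11, 0]
    - [0, 0, 0, 0, 0, 11, 0]
    - [0, 0, 0, 0, 0, 11, 0]
    - [0, 0, 0, 0, 0, 0, 0]
    - [0, 0, 0, 0, 0, 0, 0]

```text
time: 3.53
eef_pos: [0.6032, 0.1105, 0.0823]
tool_rot: [-0.001, 0.742, 0.67, -0.001]
wrist_force: [-0.1, -0.5, 0.4]
finger_gap: -0.0001
grip_force: 0.0
```

Run:
```python
from h import *
t,a=np.array([.4694,.0391]),-.1005
for x,z in[(.085,.08),(.045,.08),(.02,.066)]: plan((*b2w(t,a,(x,.085)),z),1.470)
```

```text
t 3.53 pos [0.6032 0.1105 0.0823] shift mm [  0.5 -40.9   2.4] turn [-0.0018  0.0004 -0.0003] F [-0.1 -0.5  0.4] gap -0.0001 grip 0.0
t 3.53 pos [0.6032 0.1105 0.0823] shift mm [  0.5 -80.9   2.4] turn [-0.0018  0.0004 -0.0003] F [-0.1 -0.5  0.4] gap -0.0001 grip 0.0
t 3.53 pos [0.6032 0.1105 0.0823] shift mm [   0.5 -105.9   16.5] turn [-0.0018  0.0004 -0.0003] F [-0.1 -0.5  0.4] gap -0.0001 grip 0.0
```

send_rows:
  rows:
    - [0, 0, 0, 0, -8, 0, 0]
    - [0, 0, 0, 0, -8, 0, 0]
    - [0, 0, 0, 0, -8, 0, 0]
    - [0, 0, 0, 0, -8, 0, 0]
    - [0, 0, 0, 0, -8, 0, 0]
    - [0, 0, 0, 0, -8, 0, 0]
    - [0, 0, 0, 0, -8, 0, 0]
    - [0, 0, 0, 0, -8, 0, 0]
    - [0, 0, 0, 0, -8, 0, 0]
    - [0, 0, 0, 0, -8, 0, 0]

```text
time: 4.37
eef_pos: [0.5233, 0.1187, 0.0832]
tool_rot: [-0.0, 0.742, 0.671, -0.0]
wrist_force: [-0.0, -0.2, 0.5]
finger_gap: 0.0001
grip_force: 0.2
```

send_rows:
  rows:
    - [0, 0, 0, 0, -5, 0, 0]
    - [0, 0, 0, 0, -5, 0, 0]
    - [0, 0, 0, 0, -5, 2, 0]
    - [0, 0, 0, 0, -5, 2, 0]
    - [0, 0, 0, 0, -5, 2, 0]
    - [0, 0, 0, 0, 0, 2, 0]
    - [0, 0, 0, 0, 0, 2, 0]
    - [0, 0, 0, 0, 0, 2, 0]
    - [0, 0, 0, 0, 0, 2, 0]
    - [0, 0, 0, 0, 0, 2, 0]

```text
time: 5.2
eef_pos: [0.4995, 0.1211, 0.067]
tool_rot: [0.0, 0.742, 0.67, -0.0]
wrist_force: [-0.7, 0.1, 1.0]
finger_gap: 0.0001
grip_force: 0.2
```

Run:
```python
from h import *
t,a=np.array([.4694,.0391]),-.1005
plan((*b2w(t,a,(.017,.085)),.0645),1.470)
from bench import arm
d=arm.get_image("scene");np.savez("s2.npz",**d)
cv2.imwrite("pics/s2.png",cv2.resize(d["frame"][180:300,170:330],(800,600),interpolation=2))
```

```text
t 5.2 pos [0.4995 0.1211 0.067 ] shift mm [ 0.4 -4.8  2.5] turn [-0.0001  0.0001 -0.0003] F [-0.7  0.1  1. ] gap 0.0001 grip 0.2183147767209448
```

View pics/s2.png

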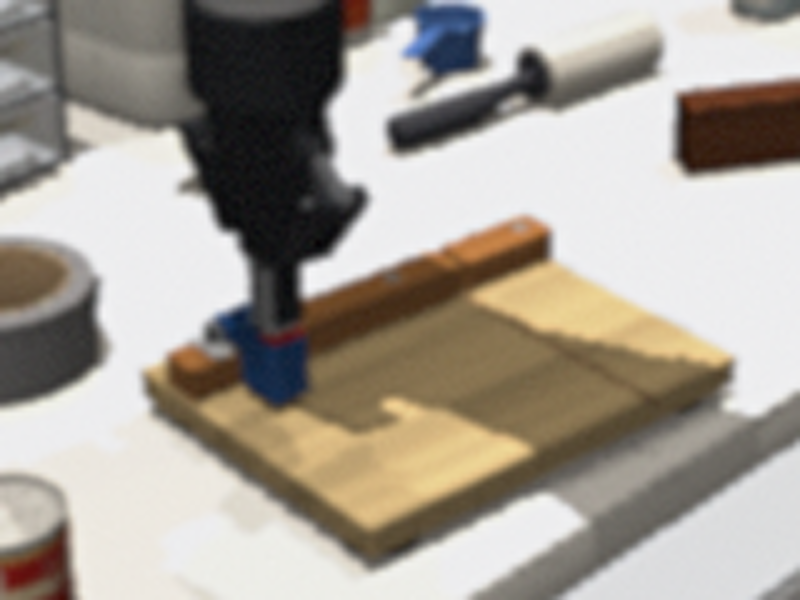

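The picture shows the stop swung forward with the fingertips on its red pad (about (285,335) in the crop), the block almost at the bed. I press it the rest of the way.

send_rows:
  rows:
    - [0, 0, 0, 0, -4, 0, 0]
    - [0, 0, 0, 0, 0, 1, 0]
    - [0, 0, 0, 0, 0, 1, 0]
    - [0, 0, 0, 0, 0, 1, 0]
    - [0, 0, 0, 0, 0, 1, 0]
    - [0, 0, 0, 0, 0, 1, 0]
    - [0, 0, 0, 0, 0, 0, 0]
    - [0, 0, 0, 0, 0, 0, 0]
    - [0, 0, 0, 0, 0, 0, 0]
    - [0, 0, 0, 0, 0, 0, 0]

```text
time: 6.08
eef_pos: [0.4954, 0.1216, 0.0642]
tool_rot: [0.0, 0.742, 0.671, 0.0]
wrist_force: [-6.3, -0.6, 16.4]
finger_gap: -0.0003
grip_force: 8.2
```

send_rows:
  rows:
    - [0, 0, 0, 0, 0, -15, 0]
    - [0, 0, 0, 0, 0, -25, 0]
    - [0, 0, 0, 0, 0, -25, 0]
    - [0, 0, 0, 0, 0, -25, 0]
    - [0, 0, 0, -35, 0, -10, 0]
    - [0, 0, 0, -40, 0, 0, 0]
    - [0, 0, 0, -40, 0, 0, 0]
    - [0, 0, 0, -40, 0, 0, 0]
    - [0, 0, 0, -40, 0, 0, 100]
    - [0, 0, 0, -40, 0, 0, 100]

```text
time: 6.92
eef_pos: [0.4713, -0.114, 0.1625]
tool_rot: [0.0, 0.742, 0.671, 0.0]
wrist_force: [1.2, 0.2, 0.5]
finger_gap: 0.0232
grip_force: 0.0
```

Run:
```python
from h import *
plan((.52,-.335,.165),1.03)
from bench import arm
d=arm.get_image("top");f=d["frame"];np.savez("top1.npz",**d)
hsv=cv2.cvtColor(f,cv2.COLOR_BGR2HSV)
# batten top face = brighter brown
m=cv2.inRange(hsv,(0,60,50),(25,255,200));M=np.zeros_like(m);M[210:270,335:410]=m[210:270,335:410]
c=max(cv2.findContours(M,0,1)[0],key=cv2.contourArea);P=cv2.boxPoints(cv2.minAreaRect(c));Q=onz(d,P,.048)
print(cv2.contourArea(c),Q.round(4).tolist(),Q.mean(0),[round(np.linalg.norm(Q[i]-Q[i-1]),4) for i in range(4)])
```

```text
t 6.92 pos [ 0.4713 -0.114   0.1625] shift mm [-215.    70.6   -2.3] turn [1.000e-03 1.000e-04 4.402e-01] F [1.2 0.2 0.5] gap 0.0232 grip 0.0
524.0 [[0.5491, -0.2601, 0.048], [0.5752, -0.2758, 0.048], [0.4922, -0.4114, 0.048], [0.4669, -0.3955, 0.048]] [ 0.52087256 -0.33570267  0.048     ] [np.float64(0.1585), np.float64(0.0305), np.float64(0.159), np.float64(0.0299)]
```

send_rows:
  rows:
    - [0, 0, 0, -36, 11.9, 0, 100]
    - [0, 0, 0, -36, 11.9, 0, 100]
    - [0, 0, 0, -36, 11.9, 0, 100]
    - [0, 0, 0, -36, 11.9, 0, 100]
    - [0, 0, 0, -36, 11.9, 0, 100]
    - [0, 0, 0, -36, 11.9, 0, 100]
    - [0, 0, 0.1117, 0, 0, 0, 100]
    - [0, 0, 0.1117, 0, 0, 0, 100]
    - [0, 0, 0.1117, 0, 0, 0, 100]
    - [0, 0, 0.1117, 0, 0, 0, 100]

```text
time: 7.8
eef_pos: [0.521, -0.3347, 0.1618]
tool_rot: [-0.0, 0.874, 0.487, -0.0]
wrist_force: [0.2, 0.7, 0.4]
finger_gap: 0.0854
grip_force: 0.0
```

Run:
```python
from h import *
plan((.5209,-.3357,.026),1.023)
from bench import arm
d=arm.get_image("wrist");d["fish"]=True;f=d["frame"].copy()
t,a=np.array([.5209,-.3357]),1.023-np.pi/2
for p in [(-.015,.08,.048),(.015,.08,.048),(-.015,-.08,.048),(.015,-.08,.048)]:
    q=proj(d,np.r_[b2w(t,a,p[:2]),p[2]])[0];cv2.drawMarker(f,tuple(int(v) for v in q.round()),(255,0,255),0,8);print(q)
cv2.imwrite("pics/w2.png",cv2.resize(f,(800,600)));np.savez("w2.npz",**d)
```

```text
t 7.8 pos [ 0.521  -0.3347  0.1618] shift mm [ -0.9   0.5 135.8] turn [-0.0005 -0.     -0.0063] F [0.2 0.7 0.4] gap 0.0854 grip 0.0
[262.09153514 102.95104393]
[300.79600677 102.6969977 ]
[265.92828483 289.01871516]
[299.35642744 288.81277795]
```

View pics/w2.png

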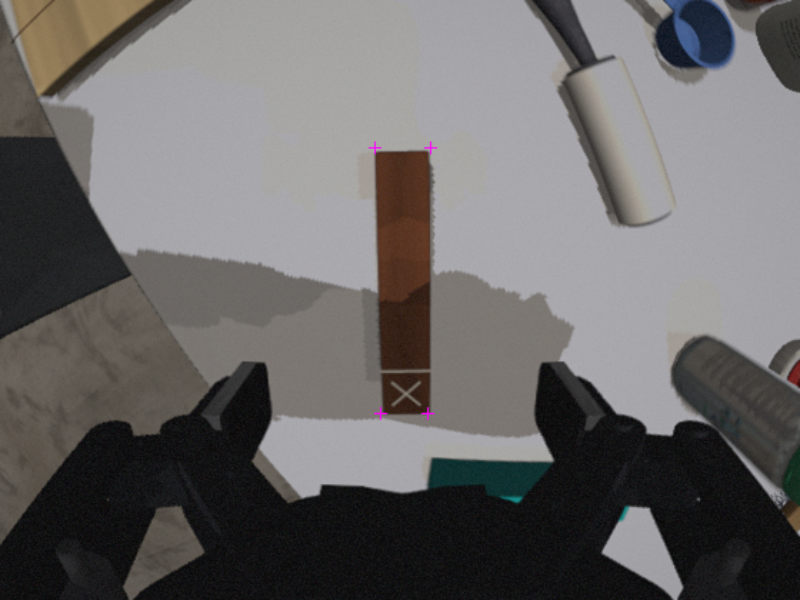

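The wrist view shows the batten from (376,150) to (430,412), the X and cut line at the bottom (near) end; the predicted corners agree to about 2 mm. I descend and grip.

send_rows:
  rows:
    - [0, 0, 0, 0, 0, 20, 100]
    - [0, 0, 0, 0, 0, 20, 100]
    - [0, 0, 0, 0, 0, 20, 100]
    - [0, 0, 0, 0, 0, 20, 100]
    - [0, 0, 0, 0, 0, 20, 100]
    - [0, 0, 0, 0, 0, 20, 100]
    - [0, 0, 0, 0, 0, 10, 100]
    - [0, 0, 0, 0, 0, 6, 100]
    - [0, 0, 0, 0, 0, 0, 100]
    - [0, 0, 0, 0, 0, 0, 100]

```text
time: 8.68
eef_pos: [0.5213, -0.3346, 0.0269]
tool_rot: [0.0, 0.872, 0.49, 0.0]
wrist_force: [0.8, -1.0, 0.4]
finger_gap: 0.0854
grip_force: 0.0
```

send_rows:
  rows:
    - [0, 0, 0, 0, 0, 0, 0]
    - [0, 0, 0, 0, 0, 0, 0]
    - [0, 0, 0, 0, 0, 0, 0]
    - [0, 0, 0, 0, 0, 0, 0]
    - [0, 0, 0, 0, 0, 0, 0]
    - [0, 0, 0, 0, 0, 0, 0]
    - [0, 0, 0, 0, 0, 0, 0]
    - [0, 0, 0, 0, 0, 0, 0]
    - [0, 0, 0, 0, 0, 0, 0]
    - [0, 0, 0, 0, 0, 0, 0]
  squeeze: 90

```text
time: 9.52
eef_pos: [0.5216, -0.3349, 0.0273]
tool_rot: [0.001, 0.872, 0.489, 0.0]
wrist_force: [-0.8, 0.0, 5.8]
finger_gap: 0.0283
grip_force: 89.6
```

send_rows:
  rows:
    - [0, 0, 0, 0, 0, -5, 0]
    - [0, 0, 0, 0, 0, -10, 0]
    - [0, 0, 0, 0, 0, -15, 0]
    - [0, 0, 0, 0, 0, -15, 0]
    - [0, 0, 0, 0, 0, -15, 0]
    - [0, 0, 0, 0, 0, -10, 0]
    - [0, 0, 0, 0, 0, -10, 0]
    - [0, 0, 0, 0, 0, 0, 0]
    - [0, 0, 0, 0, 0, 0, 0]
    - [0, 0, 0, 0, 0, 0, 0]

```text
time: 10.35
eef_pos: [0.5205, -0.334, 0.1055]
tool_rot: [-0.001, 0.872, 0.489, -0.0]
wrist_force: [-0.4, -0.5, -1.9]
finger_gap: 0.0285
grip_force: 88.8
```

Run:
```python
from h import *
from bench import arm
t,a=np.array([.4694,.0391]),-.1005
plan((*b2w(t,a,(.015,-.026)),.106),1.470)
d=arm.get_image("wrist");d["fish"]=True;f=d["frame"].copy();np.savez("w3.npz",**d)
cv2.imwrite("pics/w3.png",cv2.resize(f,(800,600)))
```

```text
t 10.35 pos [ 0.5205 -0.334   0.1055] shift mm [ 2.749e+02 -2.132e+02 -2.000e-01] turn [-1.200e-03 -4.000e-04 -4.471e-01] F [-0.4 -0.5 -1.9] gap 0.0285 grip 88.82588982582092
```

View pics/w3.png

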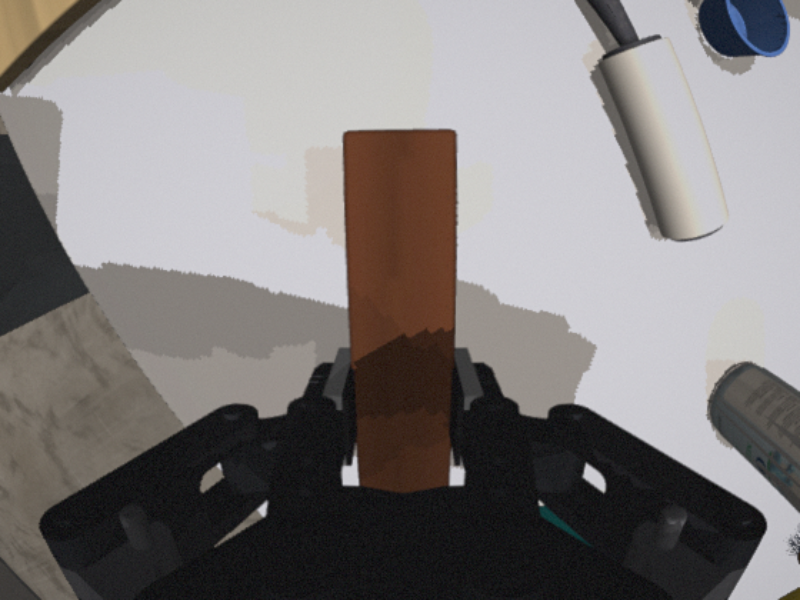

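send_rows:
  rows:
    - [0, 0, 0, 27.5, -21.3, 0, 0]
    - [0, 0, 0, 27.5, -21.3, 0, 0]
    - [0, 0, 0, 27.5, -21.3, 0, 0]
    - [0, 0, 0, 27.5, -21.3, 0, 0]
    - [0, 0, 0, 27.5, -21.3, 0, 0]
    - [0, 0, 0, 27.5, -21.3, 0, 0]
    - [0, 0, 0, 27.5, -21.3, 0, 0]
    - [0, 0, 0, 27.5, -21.3, 0, 0]
    - [0, 0, 0, 27.5, -21.3, 0, 0]
    - [0, 0, 0, 27.5, -21.3, 0, 0]

```text
time: 11.23
eef_pos: [0.4813, 0.013, 0.1056]
tool_rot: [-0.0, 0.872, 0.489, -0.0]
wrist_force: [0.5, 0.5, -1.2]
finger_gap: 0.028
grip_force: 89.1
```

send_rows:
  rows:
    - [0, 0, -0.1118, 0, 0, 0, 0]
    - [0, 0, -0.1118, 0, 0, 0, 0]
    - [0, 0, -0.1118, 0, 0, 0, 0]
    - [0, 0, -0.1118, 0, 0, 0, 0]
    - [0, 0, 0, 0, 0, 0, 0]
    - [0, 0, 0, 0, 0, 0, 0]
    - [0, 0, 0, 0, 0, 0, 0]
    - [0, 0, 0, 0, 0, 0, 0]
    - [0, 0, 0, 0, 0, 0, 0]
    - [0, 0, 0, 0, 0, 0, 0]

```text
time: 12.07
eef_pos: [0.4823, 0.0112, 0.1062]
tool_rot: [-0.0, 0.742, 0.67, -0.0]
wrist_force: [-0.0, -0.2, -2.0]
finger_gap: 0.028
grip_force: 89.1
```

Run:
```python
from h import *
from bench import arm
t,a=np.array([.4694,.0391]),-.1005
plan((*b2w(t,a,(.015,-.026)),.058),1.470)
s=arm.read_state();d=arm.get_image("wrist");d["fish"]=True;f=d["frame"].copy();np.savez("w4.npz",**d)
# batten end + fence points predicted
for p in [(.095,.12,.026),(-.095,.12,.026),(.045,.074,.026),(.011,.074,.062),(.041,.074,.062),(.045,.12,.046),(.045,.074,.046)]:
    q=proj(d,np.r_[b2w(t,a,p[:2]),p[2]])[0];cv2.drawMarker(f,tuple(int(v) for v in q.round()),(255,0,255),0,6,1);print(p,q.round(1))
cv2.imwrite("pics/w4.png",cv2.resize(f[60:360,80:480],(800,600),interpolation=2))
# batten end edge in tool frame (top z)
zt=s["eef_pos"][2]+.0207
h=cv2.cvtColor(d["frame"],cv2.COLOR_BGR2HSV)
for c in (262,280,298):print([(r,d["frame"][r,c].tolist()) for r in range(84,100,2)])
```

```text
t 12.07 pos [0.4823 0.0112 0.1062] shift mm [ 0.4 -0.7 48.2] turn [-0.0001  0.0001 -0.0008] F [-0.  -0.2 -2. ] gap 0.028 grip 89.10736083984375
(0.095, 0.12, 0.026) [393.5  13.5]
(-0.095, 0.12, 0.026) [130.2  20. ]
(0.045, 0.074, 0.026) [325.   69.9]
(0.011, 0.074, 0.062) [273.3  59.7]
(0.041, 0.074, 0.062) [326.3  60.4]
(0.045, 0.12, 0.046) [328.2  -2.7]
(0.045, 0.074, 0.046) [329.2  65.2]
[(84, [111, 156, 185]), (86, [115, 159, 186]), (88, [113, 156, 184]), (90, [97, 134, 161]), (92, [42, 59, 98]), (94, [49, 69, 113]), (96, [53, 72, 114]), (98, [46, 67, 108])]
[(84, [116, 161, 189]), (86, [117, 163, 191]), (88, [119, 164, 191]), (90, [87, 120, 144]), (92, [30, 50, 88]), (94, [41, 60, 104]), (96, [36, 60, 103]), (98, [42, 65, 103])]
[(84, [130, 182, 214]), (86, [131, 182, 214]), (88, [135, 186, 217]), (90, [88, 120, 148]), (92, [45, 61, 104]), (94, [47, 69, 116]), (96, [46, 68, 116]), (98, [46, 69, 117])]
```

View pics/w4.png

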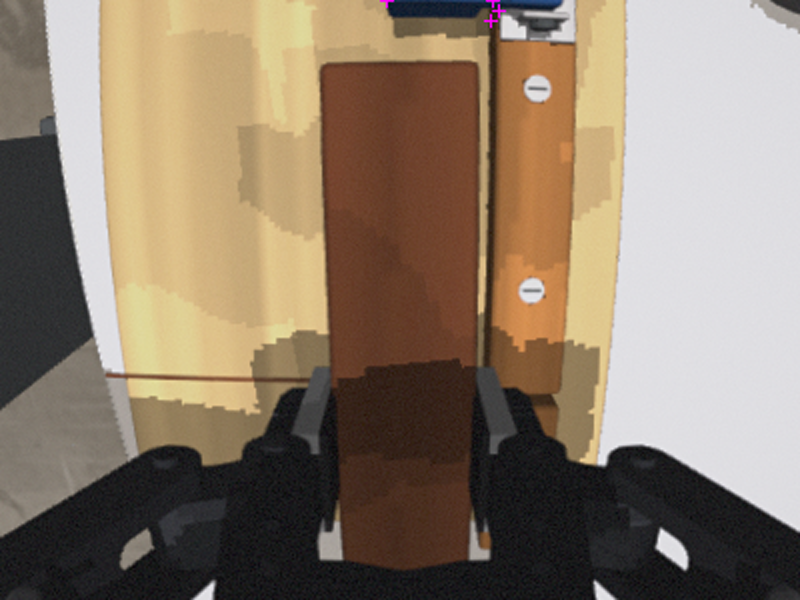

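Run:
```python
from h import *
d=dict(np.load("w4.npz"));t,a=np.array([.4694,.0391]),-.1005
R=np.array([[np.cos(a),-np.sin(a)],[np.sin(a),np.cos(a)]])
def B(px,z): return ((onz(d,np.array(px)/2+[79.75,59.75],z)[:,:2]-t)@R*1e3).round(1).tolist()
print("bat R",B([(478,70),(475,365)],.1269),"L",B([(321,70),(330,365)],.1269),"end",B([(330,63),(470,62)],.1269))
print("fence top front",B([(497,60),(491,380)],.046),"back",B([(575,60),(559,385)],.046),"foot",B([(489,60),(485,350)],.026))
print("stop bottom",B([(395,16),(475,17)],.029),"slot",B([(110,375),(305,381)],.026))
print(proj(d,np.r_[b2w(t,a,(.03,.074)),.029]))
```

```text
bat R [[29.3, 48.8], [29.9, -8.8]] L [[0.4, 48.8], [0.7, -8.8]] end [[2.1, 50.1], [27.8, 50.2]]
fence top front [[44.4, 58.3], [45.1, -46.5]] back [[69.2, 59.5], [69.0, -48.9]] foot [[44.5, 60.1], [45.3, -43.0]]
stop bottom [[12.8, 74.5], [39.4, 74.5]] slot [[-101.2, -55.0], [-21.3, -55.4]]
[[303.17042959  68.62932074]]
```

The wrist view shows the batten at (322–478, 62) in the crop, parallel to the fence (within ~0.002 rad), 15 mm short of the fence and 24 mm short of the lowered stop.

send_rows:
  rows:
    - [0, 0, 0, 0, 0, 10, 0]
    - [0, 0, 0, 0, 0, 15, 0]
    - [0, 0, 0, 0, 0, 12, 0]
    - [0, 0, 0, 0, 0, 8, 0]
    - [0, 0, 0, 0, 0, 5, 0]
    - [0, 0, 0, 5, 4, 0, 0]
    - [0, 0, 0, 5, 4, 0, 0]
    - [0, 0, 0, 5, 2, 0, 0]
    - [0, 0, 0, 4, 1, 0, 0]
    - [0, 0, 0, 0, 0, 0, 0]

```text
time: 12.95
eef_pos: [0.4962, 0.03, 0.0568]
tool_rot: [0.0, 0.741, 0.671, 0.001]
wrist_force: [-0.5, -0.9, -1.8]
finger_gap: 0.0286
grip_force: 89.2
```

send_rows:
  rows:
    - [0, 0, 0, 0, 1, 0, 0]
    - [0, 0, 0, 0, 1, 0, 0]
    - [0, 0, 0, 0, 1, 0, 0]
    - [0, 0, 0, 0, 1, 0, 0]
    - [0, 0, 0, 0, 1, 0, 0]
    - [0, 0, 0, 0, 0, 0, 0]
    - [0, 0, 0, 0, 0, 0, 0]
    - [0, 0, 0, 0, 0, 0, 0]
    - [0, 0, 0, 0, 0, 0, 0]
    - [0, 0, 0, 0, 0, 0, 0]

```text
time: 13.78
eef_pos: [0.4974, 0.029, 0.0556]
tool_rot: [-0.002, 0.742, 0.67, -0.002]
wrist_force: [-6.6, 2.1, 0.6]
finger_gap: 0.0281
grip_force: 89.6
```

send_rows:
  rows:
    - [0, 0, 0, 1, 0, 0, 0]
    - [0, 0, 0, 1, 0, 0, 0]
    - [0, 0, 0, 1, 0, 0, 0]
    - [0, 0, 0, 1, 0, 0, 0]
    - [0, 0, 0, 1, 0, 0, 0]
    - [0, 0, 0, 1, 0, 0, 0]
    - [0, 0, 0, 1, 0, 0, 0]
    - [0, 0, 0, 0, 0, 0, 0]
    - [0, 0, 0, 0, 0, 0, 0]
    - [0, 0, 0, 0, 0, 0, 0]

```text
time: 14.62
eef_pos: [0.4979, 0.0332, 0.0552]
tool_rot: [-0.0, 0.743, 0.67, -0.004]
wrist_force: [-6.3, -8.3, -1.5]
finger_gap: 0.0281
grip_force: 89.2
```

send_rows:
  rows:
    - [0, 0, 0, 0, 0, 1, 0]
    - [0, 0, 0, 0, 0, 1, 0]
    - [0, 0, 0, 0, 0, 1, 0]
    - [0, 0, 0, 0, 0, 1, 0]
    - [0, 0, 0, 0, 0, 1, 0]
    - [0, 0, 0, 0, 0, 0, 0]
    - [0, 0, 0, 0, 0, 0, 0]
    - [0, 0, 0, 0, 0, 0, 0]
    - [0, 0, 0, 0, 0, 0, 0]
    - [0, 0, 0, 0, 0, 0, 0]

```text
time: 15.45
eef_pos: [0.4981, 0.0331, 0.0532]
tool_rot: [0.001, 0.743, 0.669, -0.003]
wrist_force: [-14.6, -8.6, 22.8]
finger_gap: 0.028
grip_force: 92.4
```

Run:
```python
from h import *
t,a=np.array([.4694,.0391]),-.1005
plan((*b2w(t,a,(.03,-.0024)),.0533),1.477)
```

```text
t 15.45 pos [0.4981 0.0331 0.0532] shift mm [ 0.7  0.9 -0.2] turn [-0.0037  0.0057 -0.01  ] F [-14.6  -8.6  22.8] gap 0.028 grip 92.35295176506042
```

send_rows:
  rows:
    - [0, 0, 0, 0, 0, -2, 0]
    - [0, 0, 0, 0, 0, -2, 0]
    - [0, 0, -0.005, 0, -1, 0, 0]
    - [0, 0, -0.005, 0, 0, 0, 0]
    - [0, 0, 0, 1, 0, 0, 0]
    - [0, 0, 0, 1, 0, 0, 0]
    - [0, 0, 0, 1, 0, 0, 0]
    - [0, 0, 0, 0, 0, 0, 0]
    - [0, 0, 0, 0, 0, 0, 0]
    - [0, 0, 0, 0, 0, 0, 0]

```text
time: 16.28
eef_pos: [0.4974, 0.0334, 0.0545]
tool_rot: [0.002, 0.74, 0.672, -0.006]
wrist_force: [-7.8, -18.1, -0.6]
finger_gap: 0.0282
grip_force: 90.0
```

send_rows:
  rows:
    - [0, 0, 0, 0, 0, 1, 0]
    - [0, 0, 0, 0, 0, 1, 0]
    - [0, 0, 0, 0, 0, 1, 0]
    - [0, 0, 0, 0, 0, 1, 0]
    - [0, 0, 0, 0, 0, 1, 0]
    - [0, 0, 0, 0, 0, 0, 0]
    - [0, 0, 0, 0, 0, 0, 0]
    - [0, 0, 0, 0, 0, 0, 0]
    - [0, 0, 0, 0, 0, 0, 0]
    - [0, 0, 0, 0, 0, 0, 0]

```text
time: 17.12
eef_pos: [0.4976, 0.0332, 0.0531]
tool_rot: [0.003, 0.74, 0.672, -0.005]
wrist_force: [-17.4, -19.6, 31.0]
finger_gap: 0.0281
grip_force: 94.0
```

Run:
```python
from h import *
from bench import arm
t,a=np.array([.4694,.0391]),-.1005
plan((*b2w(t,a,(.03,-.0024)),.0533),1.477)
d=arm.get_image("wrist");d["fish"]=True;np.savez("w5.npz",**d)
cv2.imwrite("pics/w5.png",cv2.resize(d["frame"][0:300,80:480],(800,600),interpolation=2))
```

```text
t 17.12 pos [0.4976 0.0332 0.0531] shift mm [ 0.7  1.4 -0.2] turn [-0.0028  0.0119 -0.0025] F [-17.4 -19.6  31. ] gap 0.0281 grip 94.01926159858704
```

View pics/w5.png

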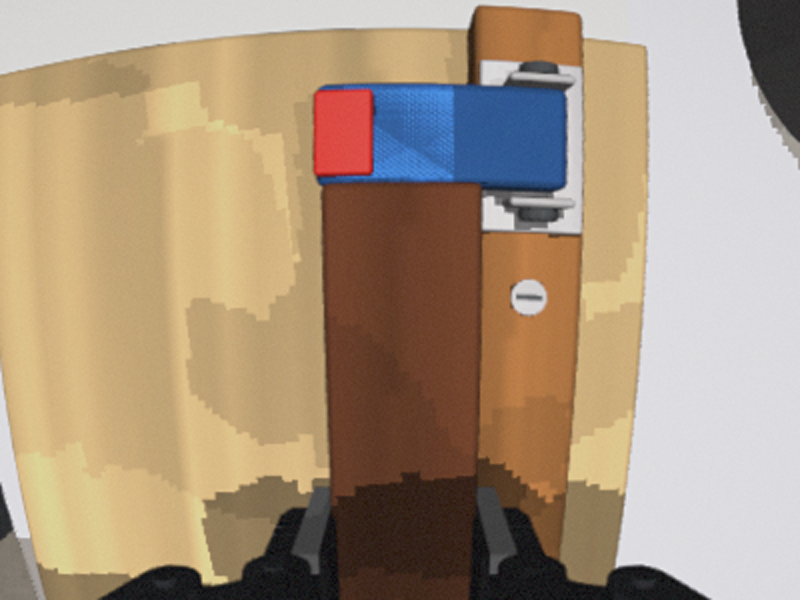

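send_rows:
  rows:
    - [0, 0, 0, 0, 0, -1, 0]
    - [0, 0, 0, 0, 0, -0.5, 0]
    - [0, 0, 0, 0, -0.5, 0, 0]
    - [0, 0, 0, 1, 0, 0, 0]
    - [0, 0, 0, 1, 0, 0, 0]
    - [0, 0, 0, 0, 0, 0, 0]
    - [0, 0, 0, 0, 0, 0, 0]
    - [0, 0, 0, 0, 0, 0, 0]
    - [0, 0, 0, 0, 0, 0, 0]
    - [0, 0, 0, 0, 0, 0, 0]

```text
time: 18.0
eef_pos: [0.4976, 0.0332, 0.0532]
tool_rot: [0.004, 0.741, 0.672, -0.007]
wrist_force: [-12.6, -26.0, 17.3]
finger_gap: 0.0284
grip_force: 92.3
```

Run:
```python
from h import *
from bench import arm
t,a=np.array([.4694,.0391]),-.1005
plan((*b2w(t,a,(.03,-.0024)),.0533),1.477);print(arm.read_state()["torque"])
d=arm.get_image("wrist");d["fish"]=True
R=np.array([[np.cos(a),-np.sin(a)],[np.sin(a),np.cos(a)]])
e=dict(np.load("w5.npz"));e["fish"]=True
def B(px,z): return ((onz(e,np.array(px)/2+[79.75,-.25],z)[:,:2]-t)@R*1e3).round(1).tolist()
print("w5 bat R",B([(481,190),(477,480)],.074),"L",B([(323,190),(331,480)],.074),"end",B([(340,184),(470,184)],.074))
print("pad",B([(314,90),(316,176),(373,90),(371,176)],.0645))
print(np.abs(d["frame"].astype(int)-e["frame"]).mean())
```

```text
t 18.0 pos [0.4976 0.0332 0.0532] shift mm [ 0.6  1.4 -0.1] turn [-0.0028  0.0158 -0.0036] F [-12.6 -26.   17.3] gap 0.0284 grip 92.27593302726746
[-4.57361084  2.83751125 -0.58014342]
w5 bat R [[42.4, 72.4], [43.1, 16.1]] L [[13.5, 72.3], [13.9, 16.0]] end [[16.6, 73.3], [40.3, 73.4]]
pad [[10.4, 93.5], [10.9, 75.8], [22.1, 93.2], [21.8, 75.6]]
3.12749858276644
```

send_rows:
  rows:
    - [0, 0.005, 0, 0, 0, 0, 0]
    - [0, 0.005, 0, 0, 0, 0.4, 0]
    - [0, 0, 0, 0, 0, 0.4, 0]
    - [0, 0, 0, 0, 0, 0, 0]
    - [0, 0, 0, 0, 0, 0, 0]
    - [0, 0, 0, 0, 0, 0, 0]
    - [0, 0, 0, 0, 0, 0, 0]
    - [0, 0, 0, 0, 0, 0, 0]
    - [0, 0, 0, 0, 0, 0, 0]
    - [0, 0, 0, 0, 0, 0, 0]

```text
time: 18.88
eef_pos: [0.4976, 0.0334, 0.0531]
tool_rot: [0.001, 0.741, 0.672, -0.003]
wrist_force: [-15.1, -25.9, 23.8]
finger_gap: 0.028
grip_force: 93.2
```

send_rows:
  rows:
    - [0, 0, 0, 0, 0, 0, 0]
    - [0, 0, 0, 0, 0, 0, 0]
    - [0, 0, 0, 0, 0, 0, 0]
    - [0, 0, 0, 0, 0, 0, 0]
    - [0, 0, 0, 0, 0, 0, 0]
    - [0, 0, 0, 0, 0, 0, 0]
    - [0, 0, 0, 0, 0, 0, 0]
    - [0, 0, 0, 0, 0, 0, 0]
    - [0, 0, 0, 0, 0, 0, 0]
    - [0, 0, 0, 0, 0, 0, 0]

```text
time: 19.72
eef_pos: [0.4976, 0.0333, 0.0531]
tool_rot: [0.001, 0.741, 0.672, -0.003]
wrist_force: [-15.5, -26.5, 24.2]
finger_gap: 0.0281
grip_force: 93.2
```

```bash
python3 -c "
from bench import arm
print(arm.close_job())"
```

```text
the job is handed in; nothing more can be done
None
```

I flipped the stop down and handed the job in with the gripper still holding the batten home. The last reading showed about 15 N towards the fence, 26 N towards the stop and 24 N down at the wrist, all steady; no verdict was returned.

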